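# Find the rocking burner cap and seat it

## Task

The table-top gas hob has been washed and one of its three burner caps was put back off its seat. Press down on each cap in turn, going along the row from the left burner to the right one, to find the cap that rocks, and nudge that one across with the fingertips, without lifting it off its burner, until it drops home. All three caps must end up flat and centred on their burners; leave the dish brush and the stack of pan supports where they are.

Things in the scene. Friction and masses are not known exactly. Their poses are not given: they have to be found in the camera images.
- hob: Stainless table-top gas hob, 250 mm deep, 430 mm wide, standing firm; its deck is 50 mm high. Origin: centre of its footprint on the worktop; y runs along the row of burners to the left, x to the back. The burner row lies 35 mm behind the origin. Three black control knobs, tops 70 mm above the worktop, stand 90 mm in front of the origin, one in line with each burner.
- seat_left (a point): Seat of the left burner (+y end of the row): point on its axis, in the plane of the crown's flat top, 72 mm above the worktop; axes as the hob's. Crown: aluminium ring 82 mm across, 22 mm high, with a central throat 43 mm across; a drip dish 120 mm across lies at its foot, 5 mm high.
- seat_middle (a point): Seat of the middle burner (middle of the row): point on its axis, in the plane of the crown's flat top, 72 mm above the worktop; axes as the hob's. Seats are 145 mm apart. Nothing between neighbouring crowns stands higher than 14 mm above the deck.
- seat_right (a point): Seat of the right burner (-y end of the row): point on its axis, in the plane of the crown's flat top, 72 mm above the worktop; axes as the hob's. A cap off its seat lies 6 to 10 mm off the axis, in any direction, its boss riding on the crown.
- cap_1: One of three identical loose dark burner caps: flat-topped disc 92 mm across, 7 mm thick, 0.15 to 0.3 kg; under its centre a round boss 38 mm across, 4.5 mm deep, drops into the throat with 2.5 mm play all round. Origin: centre of the disc's underside, z up; seated, it lies at the seat point. The cap numbers say nothing of where a cap lies or which is off its seat.
- cap_2: Burner cap identical to cap_1. A seated cap is level, overhangs its crown by 5 mm all round, and does not give when pressed within 35 mm of its centre. Unseated, it leans about 0.1 rad, its edge up to 9 mm high on the side it is shifted to; pressed there 30 mm out it rocks: that side dips 2 to 3 mm under less than 1 N, the other rises, and its top stops 4.5 mm above a seated cap's.
- cap_3: Burner cap identical to cap_1. To seat one: push its high rim level, towards the burner's axis (some 1 to 3 N); it slides 6 to 10 mm until the boss drops 4.5 mm into the throat, and then stops against the throat's wall. A fingertip beside the rim clears the crown by 5 mm when the cap is centred.
- pan_supports: Stack of three dark round wire pan supports, 124 mm across, 37 mm high, loose, lying on the worktop to the right of the hob; leave alone. Origin: centre underneath.
- dish_brush: Orange dish brush, 269 mm long and 62 mm high, lying to the right of the hob; leave alone. Origin: centre underneath, y along the brush.
Things that resemble listed ones, but are neither listed nor needed, are in the scene too. What is shaped like the cap_2 but green is not meant.

How it is judged:
By the outcome, as a careful person would: the job done as asked, in the order asked, and still so for the second after the job is handed in, with the robot touching nothing.
It also fails if it takes over 56 s, if anything falls off the work surface, if the arm or the gripper's body presses on something with over 40 N, if the wrist force passes 120 N, or if a joint passes its speed limit or range.

## Robot

A 6-joint arm with a two-finger parallel gripper is mounted at the origin on a cart in front of the work surface, level with it; the furniture and walls round the work are solid. World frame = base frame: x ahead of the robot, y to its left, z up, the work surface at z = 0. Lengths are in m, angles in degrees, forces in N, time in s.
With the tool pointing down it reaches from about 0.325 to 0.775 m from the base axis. Payload 5.5 kg.
Tool frame: the origin (TCP) lies at the centre of the arm's flange, where the gripper is bolted on; the fingertips stand 182 mm ahead of it and the grasp point (between the pads) lies 163 mm ahead of it; z points along the fingers, y is the line along which they close (so a half turn about z gives the same grasp; the last joint's range is limited). The gripper opens to 88 mm and grips with 3 to 60 N. Pads are 20 mm wide; open, the fingers measure 115 mm over their backs; the gripper's body (75 mm by 178 mm) begins 61 mm behind the grasp point.
Start: joints at [72.783, 5.22, 70.514, -0, 104.267, -3.249], TCP at [0.145, 0.582, 0.405] pointing down, gripper open.
Joint ranges: [-164.24, 164.24], [-49.07, 125.15], [9.68, 141.18], [-86.29, 266.29], [3.28, 154.24], [-151.56, 151.56]. Speed limits (degrees/s): [147.25, 147.25, 172.46, 180, 180, 180].

## Interface

Orientations are given as [roll, pitch, yaw] about the fixed x, y, z axes, in that order (R = Rz(yaw) Ry(pitch) Rx(roll)).
In Python, from station import r gives the robot as it stands. The module is installed in compiled form; this text tells all that it offers. Calls block until the motion is done:
- r.reach(position, orientation): joint-space move of the TCP to a pose.
- r.servo_line(position, rotation=None, speed=0.15): straight line of the TCP; rotation=None keeps the orientation; speed is the mean speed in m/s.
- r.move_joints(angles): joint-space move.
- r.let_go() and r.grab(squeeze=None): open the fingers fully, or close them until they stop; squeeze is the grip in N (None keeps the last).
- r.wait(seconds).
- r.inverse_kinematics(position, orientation): joint angles nearest the present ones, or None.
- r.sense(): the state.
- r.snapshot(name): name is "scene" or "side" or "wrist"; returns a dict with "frame" (400x640x3 uint8, red, green, blue), "fx", "fy", "cx", "cy" (pixels), "R" (3x3) and "t" (3): a world point X has camera coordinates R X + t. Camera axes: x right, y down, z forward; pixel columns grow to the right and rows downward; lengths in m; the calibration is good to about 2 mm. A picture is of the moment at which its call begins. There is no depth.
A pose or a line that the arm cannot do raises r.IKError and nothing moves.
- r.hand_in(): hands the job in; it is judged then, once.
The state is a dict: "clock": time; "joints": joint angles; "joint_vel": joint speeds; "joint_torque": joint torques, N m; "tcp_pos": TCP position; "orientation": TCP orientation; "contact_force": force on the tool from outside, world axes, zero at the start; "torque": the same for the moment, N m; "opening": finger opening in m; "gripper_force": force on a finger pad.
Only numpy, scipy, OpenCV 4.12 (cv2) and the standard library are available. Lean on these libraries where they do the work, as an engineer would, in place of code of your own. Each camera call takes 0.05 s, during which the arm holds its last target. There are 200 camera calls.

## Working session

There is one attempt and no reset: what is moved stays moved. The work goes in short steps, each a Python script; the robot and the scene stay as the last script left them, time stands still between calls to the robot, and variables do not carry over. Pictures are saved under pics/ and viewed, at most 10 in all, crops included, and the job is handed in when it is done.

```bash
mkdir -p pics; python3 - <<'E'
from station import r
import cv2,numpy as np
s=r.sense();print(s)
for n in("scene","side"):
    d=r.snapshot(n);cv2.imwrite(f"pics/{n}0.png",d["frame"][:,:,::-1]);np.savez(f"{n}0.npz",**d)
    print(n,d["fx"],d["fy"],d["cx"],d["cy"],np.round(d["R"],3).tolist(),np.round(-d["R"].T@d["t"],3))
E
```

```text
{'clock': 0.0, 'joints': array([ 7.27848963e+01,  5.26415341e+00,  7.05816479e+01, -1.17392354e-03,
        1.04269494e+02, -3.24930573e+00]), 'joint_vel': array([-0.10735781, -0.06777491, -0.00335283, -0.00382855,  0.10783619,
        0.0038614 ]), 'joint_torque': array([ 9.97315183e-04, -4.46441817e+01, -4.06454194e+01,  6.98735146e-02,
        2.90912041e-02, -1.36474232e-04]), 'tcp_pos': array([0.14483241, 0.5823109 , 0.40349791]), 'orientation': array([-1.79884825e+02, -5.39858177e-03,  1.66033908e+02]), 'contact_force': array([-0.03607904, -0.82875489,  0.62241955]), 'torque': array([0.01950628, 0.00208042, 0.018828  ]), 'gripper_force': 0.0, 'opening': 0.08795386769856836}
scene 503.5775473360917 503.5775473360917 317.64214951441306 198.64291885140273 [[0.747, -0.665, 0.012], [-0.455, -0.524, -0.72], [0.485, 0.532, -0.694]] [-0.187 -0.834  1.116]
side 398.4112185605239 398.4112185605239 320.06923369324284 198.20428444962417 [[0.919, -0.395, -0.014], [-0.259, -0.575, -0.776], [0.298, 0.717, -0.63]] [ 0.236 -0.772  0.731]
```

View pics/scene0.png

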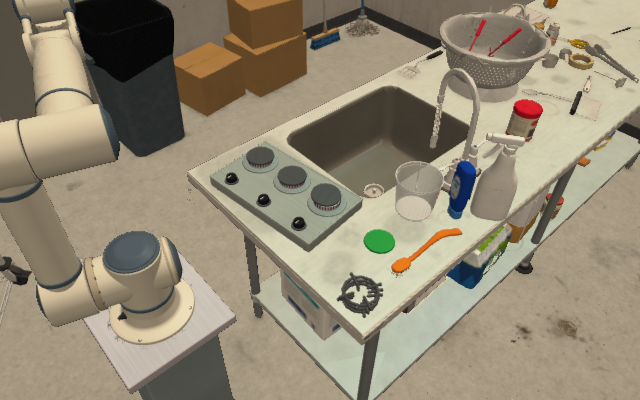

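View pics/side0.png

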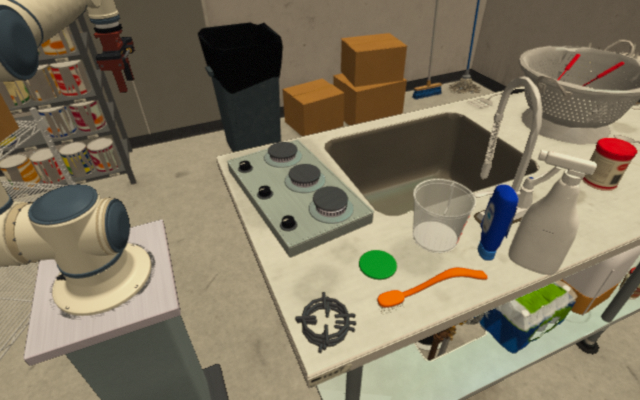

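The scene view shows the hob with its caps at about (260,158), (292,178) and (326,197). In the side view they are at (283,151), (304,176) and (330,202). The brush, pan supports and green decoy are to the right.

```bash
cat > h.py <<'E'
import numpy as np,cv2
def ray(d,uv,z):
    R,t=d["R"],d["t"];c=-R.T@t
    v=R.T@np.array([(uv[0]-d["cx"])/d["fx"],(uv[1]-d["cy"])/d["fy"],1.]);return c+v*(z-c[2])/v[2]
def proj(d,X):
    p=d["R"]@np.asarray(X)+d["t"];return np.array([d["fx"]*p[0]/p[2]+d["cx"],d["fy"]*p[1]/p[2]+d["cy"]])
E
python3 - <<'E'
from h import *
for n,pts,knobs in(("scene",[(260,157),(292,176),(326,196)],[(231,177),(263,199),(299,222)]),("side",[(283,150),(304,175),(330,201)],[(245,165),(265,190),(288,221)])):
    d=np.load(n+"0.npz");d={k:d[k] for k in d}
    print(n,[np.round(ray(d,p,.079),3) for p in pts],[np.round(ray(d,p,.068),3) for p in knobs])
from station import r
s=r.sense();d=r.snapshot("wrist");R=s and d["R"]
print(np.round(d["R"],3).tolist(),np.round(-d["R"].T@d["t"],3),d["fx"])
E
```

```text
scene [array([0.526, 0.228, 0.079]), array([0.545, 0.089, 0.079]), array([ 0.564, -0.047,  0.079])] [array([0.405, 0.22 , 0.068]), array([0.421, 0.075, 0.068]), array([ 0.441, -0.068,  0.068])]
side [array([0.534, 0.231, 0.079]), array([0.545, 0.082, 0.079]), array([ 0.564, -0.052,  0.079])] [array([0.409, 0.216, 0.068]), array([0.428, 0.076, 0.068]), array([ 0.443, -0.068,  0.068])]
[[0.241, 0.97, -0.001], [0.925, -0.23, 0.303], [0.294, -0.074, -0.953]] [0.063 0.602 0.383] 310.512401149778
```

```bash
python3 - <<'E'
from station import r
from h import *
print([r.inverse_kinematics([.545,.085,.36],[180,0,y]) for y in (187,97,7)])
r.grab(10)
r.reach([.535,.085,.36],[180,0,187])
r.wait(.3)
d=r.snapshot("wrist");cv2.imwrite("pics/w1.png",d["frame"][:,:,::-1]);np.savez("w1.npz",**d)
s=r.sense();print(s["clock"],s["tcp_pos"],s["orientation"],s["joints"],s["contact_force"],s["opening"])
E
```

```text
[array([  5.33066316,  -2.50732106,  82.87665525,   0.        ,
        99.63066581, -91.66933684]), array([ 5.33066316, -2.50732106, 82.87665525,  0.        , 99.63066581,
       -1.66933684]), array([ 5.33066316e+00, -2.50732106e+00,  8.28766553e+01, -2.54444375e-14,
        9.96306658e+01,  8.83306632e+01])]
4.1 [0.53496619 0.08530854 0.35998876] [ 1.79998189e+02 -2.45413574e-03 -1.72968679e+02] [ 5.46147554e+00 -4.02868084e+00  8.43421451e+01  1.76866707e-03
  9.96890386e+01 -9.15695474e+01] [-0.865258   -0.23137648  0.00117581] 0.0006428101817788184
```

View pics/w1.png

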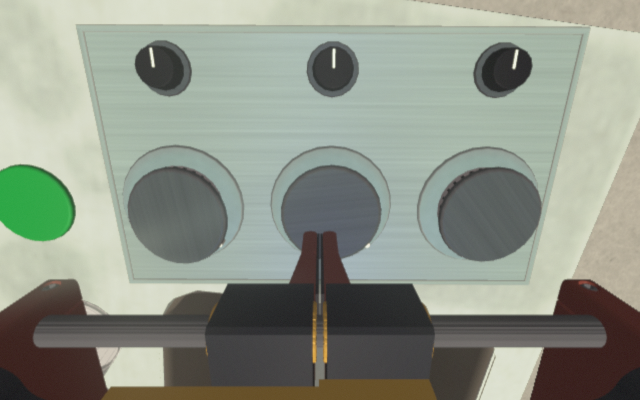

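The wrist view shows the three caps at about (490,213) for the left burner, (331,211) for the middle and (178,214) for the right. The left cap shows crown on its upper-left side, so it looks shifted. The knobs are at (163,68), (332,68) and (503,69).

```bash
python3 - <<'E'
from h import *
d=np.load("w1.npz");d={k:d[k] for k in d}
g=cv2.cvtColor(d["frame"],cv2.COLOR_RGB2GRAY).astype(int);f=d["frame"].astype(int)
for p in [(490,213),(331,200),(178,214),(450,180),(430,215),(465,172),(320,255)]:print(p,f[p[1],p[0]])
C=[ray(d,p,.05)[:2] for p in [(78,25),(590,28),(528,282),(131,282)]]
print("corners",np.round(C,3),[round(np.linalg.norm(C[i]-C[(i+1)%4]),3) for i in range(4)])
print("knobs",[np.round(ray(d,p,.05),3)[:2] for p in [(163,68),(332,68),(503,69)]])
m=((g<125)&(abs(f[:,:,0]-f[:,:,2])<30)).astype(np.uint8);m=cv2.morphologyEx(m,cv2.MORPH_OPEN,np.ones((5,5)))
out=d["frame"][:,:,::-1].copy()
for c in cv2.findContours(m,0,cv2.CHAIN_APPROX_NONE)[0]:
    x,y,w,h=cv2.boundingRect(c)
    if w>70 and y>140 and y+h<290:
        h_=c[:,0].astype(float)
        W=np.array([ray(d,p,.079)[:2] for p in h_])
        (cx,cy),R=cv2.minEnclosingCircle((W*1000).astype(np.float32))
        print((x,y,w,h),"enc",cx,cy,R,"ell",[np.round(v,1) for v in cv2.fitEllipse((W*1000).astype(np.float32))])
        cv2.drawContours(out,[c],-1,(0,0,255),1)
cv2.imwrite("pics/w1c.png",cv2.resize(out[130:290,100:560],None,fx=1.7,fy=1.7,interpolation=cv2.INTER_CUBIC))
E
```

```text
(490, 213) [91 98 95]
(331, 200) [ 91  96 103]
(178, 214) [ 96 105  99]
(450, 180) [148 168 160]
(430, 215) [151 174 170]
(465, 172) [116 117 112]
(320, 255) [61 63 68]
corners [[ 0.42  -0.131]
 [ 0.369  0.293]
 [ 0.612  0.321]
 [ 0.664 -0.102]] [np.float64(0.427), np.float64(0.244), np.float64(0.426), np.float64(0.246)]
knobs [array([ 0.445, -0.062]), array([0.427, 0.083]), array([0.409, 0.23 ])]
(438, 167, 103, 94) enc 533.1884155273438 237.36074829101562 47.83240509033203 ell [array([533.6, 237.9]), array([88.5, 94.5]), np.float64(152.8)]
(128, 166, 100, 97) enc 568.852294921875 -37.18611526489258 47.067054748535156 ell [array([568.8, -38.5]), array([88. , 92.8]), np.float64(88.4)]
(0, 165, 73, 74) enc 572.4061889648438 -166.33995056152344 36.56619644165039 ell [array([ 571.5, -167. ]), array([59.1, 73.2]), np.float64(69.1)]
```

View pics/w1c.png

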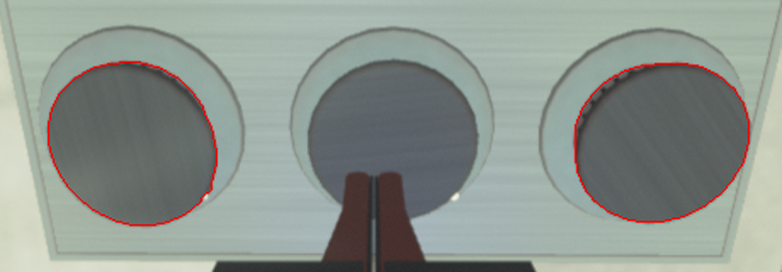

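```bash
cat >> h.py <<'E'
L=.182;ORI=[180,0,187]
yaw=np.radians(6.86);X=np.array([np.cos(yaw),np.sin(yaw)]);Y=np.array([-X[1],X[0]])
mid=np.array([.5165,.0953])+.035*X
seat={"left":mid+.145*Y,"middle":mid,"right":mid-.145*Y}
def press(r,xy,z0=.093,zmin=.0775,F=4):
    r.reach([*xy,z0+L],ORI);r.wait(.25);b=r.sense()["contact_force"][2];log=[];z=z0
    while z>zmin:
        z-=.001;r.servo_line([*xy,z+L],speed=.02);s=r.sense()
        f=s["contact_force"][2]-b;log.append((round((s["tcp_pos"][2]-L)*1000,1),round(f,1)))
        if f>F:break
    r.servo_line([*xy,z0+.012+L],speed=.1);return log
E
python3 - <<'E'
from station import r
from h import *
p=seat["left"]+.025*X;r.reach([*p,.36],ORI);r.wait(.2)
d=r.snapshot("wrist");np.savez("w2.npz",**d)
o=d["frame"][:,:,::-1].copy()
for z,R in((.079,.046),(.055,.060)):
    for a in np.arange(0,360,10):
        q=seat["left"]+R*np.array([np.cos(np.radians(a)),np.sin(np.radians(a))])
        cv2.circle(o,tuple(int(v) for v in np.round(proj(d,[*q,z]))),0,(0,0,255),-1)
c=proj(d,[*seat["left"],.079]).astype(int);print(c,r.sense()["clock"])
y0,x0=max(c[1]-90,0),c[0]-110
cv2.imwrite("pics/w2.png",cv2.resize(o[y0:y0+180,x0:x0+220],None,fx=3,fy=3,interpolation=cv2.INTER_NEAREST));print(x0,y0)
E
```

```text
[321 168] 5.0417
211 78
```

View pics/w2.png

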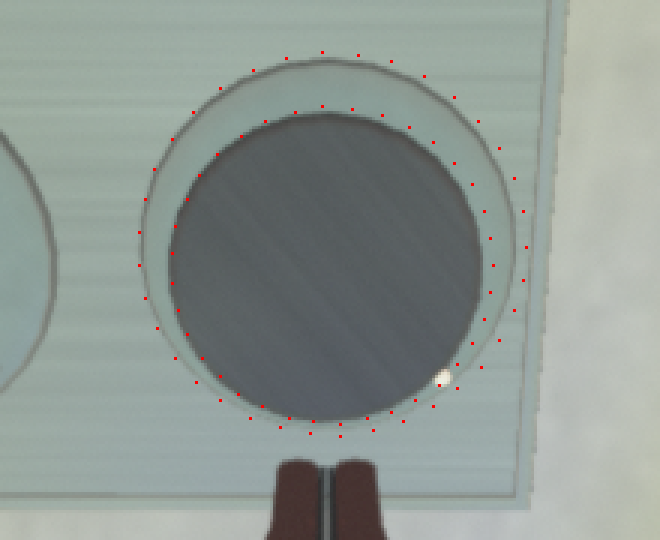

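The left cap is concentric with its drip dish to within about 1 mm and shows no lean, so it looks seated. I'll press it, then take the same picture over the middle and right burners.

```bash
python3 - <<'E'
from station import r
from h import *
print(press(r,seat["left"]+.025*Y));print(r.sense()["clock"])
t=[]
for n in("middle","right"):
    p=seat[n]+.025*X;r.reach([*p,.36],ORI);r.wait(.2)
    d=r.snapshot("wrist");np.savez("w_%s.npz"%n,**d);o=d["frame"][:,:,::-1].copy()
    for z,R in((.079,.046),(.055,.060)):
        for a in np.arange(0,360,10):
            q=seat[n]+R*np.array([np.cos(np.radians(a)),np.sin(np.radians(a))])
            cv2.circle(o,tuple(int(v) for v in np.round(proj(d,[*q,z]))),0,(0,0,255),-1)
    c=proj(d,[*seat[n],.079]).astype(int);y0,x0=max(c[1]-90,0),c[0]-70;print(n,x0,y0)
    t.append(cv2.resize(o[y0:y0+180,x0:x0+140],None,fx=2.8,fy=2.8,interpolation=cv2.INTER_NEAREST))
cv2.imwrite("pics/w3.png",np.hstack(t));print(r.sense()["clock"])
E
```

```text
[(np.float64(92.3), np.float64(-0.2)), (np.float64(90.8), np.float64(0.7)), (np.float64(89.9), np.float64(-0.6)), (np.float64(88.9), np.float64(-0.4)), (np.float64(87.9), np.float64(-0.0)), (np.float64(86.9), np.float64(0.1)), (np.float64(85.9), np.float64(-0.1)), (np.float64(84.9), np.float64(-0.3)), (np.float64(83.9), np.float64(-0.1)), (np.float64(82.9), np.float64(-0.2)), (np.float64(81.9), np.float64(0.4)), (np.float64(80.9), np.float64(-0.3)), (np.float64(79.9), np.float64(-0.0)), (np.float64(79.4), np.float64(2.5)), (np.float64(79.4), np.float64(6.7))]
9.9167
middle 247 80
right 247 78
11.825
```

View pics/w3.png

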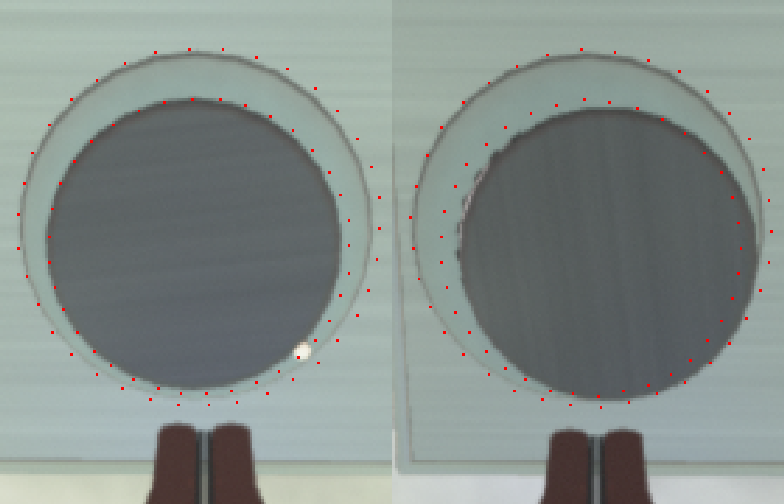

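The left cap is firm: it stopped hard at 79.4 mm. The middle cap is concentric with its dish, like the left one. The right cap is visibly shifted, by about 7 mm towards +y and 2 to 3 mm back, with its crown teeth showing on the opposite side. Next I press the middle, then the right on its high side.

```bash
python3 - <<'E'
from station import r
from h import *
a=np.radians(18);D=np.cos(a)*Y+np.sin(a)*X
f=lambda l:[(float(z),float(v)) for z,v in l if z<90]
r.reach([*seat["middle"]+.025*Y,.3],ORI)
print(f(press(r,seat["middle"]+.025*Y,z0=.089)));print(r.sense()["clock"])
print(f(press(r,seat["right"]+.030*D,z0=.093)));print(r.sense()["clock"])
E
```

```text
[(88.3, -1.2), (86.9, 0.1), (85.8, -0.2), (84.9, -0.6), (83.9, -1.0), (82.9, -0.7), (81.9, -0.3), (80.9, -0.4), (79.9, 0.2), (79.3, 1.9), (79.4, 6.5)]
16.2167
[(89.9, 0.3), (88.9, 0.4), (87.9, 0.9), (86.9, 0.6), (86.0, 0.8), (85.0, 0.1), (84.1, 1.1), (83.8, 6.3)]
19.9583
```

The right cap stops at 83.8 mm, 4.4 mm above the others, so it's the one off its seat. I'll nudge it home.

```bash
python3 - <<'E'
from station import r
from h import *
a=np.radians(18);D=np.cos(a)*Y+np.sin(a)*X;O=[180,0,187-18]
P=lambda q,z:[*(seat["right"]+q*D),z+L]
z=.0757
r.reach(P(.072,.105),O);r.servo_line(P(.072,z),speed=.06);r.wait(.25)
b=r.sense()["contact_force"][:2]@D;log=[];q=.072
while q>.0591:
    q-=.001;r.servo_line(P(q,z),speed=.015);s=r.sense()
    F=s["contact_force"]; f=F[:2]@D-b;p=(s["tcp_pos"][:2]-seat["right"])@D
    log.append((round(float(p)*1000,1),round(float(f),1),round(float(F[2]),1)))
    if f>8:break
print(log)
r.servo_line(P(q+.008,z),speed=.05);r.servo_line(P(q+.008,.12),speed=.1)
r.reach([*(seat["right"]+.025*X),.36],ORI);r.wait(.2)
d=r.snapshot("wrist");np.savez("w4.npz",**d);o=d["frame"][:,:,::-1].copy()
for zz,R in((.079,.046),(.055,.060)):
    for t in np.radians(np.arange(0,360,10)):
        cv2.circle(o,tuple(int(v) for v in np.round(proj(d,[*(seat["right"]+R*np.array([np.cos(t),np.sin(t)])),zz]))),0,(0,0,255),-1)
cv2.imwrite("pics/w4.png",cv2.resize(o[78:258,247:387+140],None,fx=2.8,fy=2.8,interpolation=cv2.INTER_NEAREST));print(r.sense()["clock"])
E
```

```text
[(71.0, 0.0, 0.5), (69.9, 0.4, -0.4), (68.9, 1.1, 0.9), (68.0, -0.2, -0.3), (66.9, -0.3, -0.5), (65.9, -0.1, -0.5), (64.9, -0.2, -0.5), (63.9, -0.2, 0.5), (62.9, 0.8, 0.3), (61.9, 0.5, -0.3), (60.9, 1.2, 0.3), (59.9, 0.6, 0.2), (59.0, 1.2, -0.5)]
26.1917
```

View pics/w4.png

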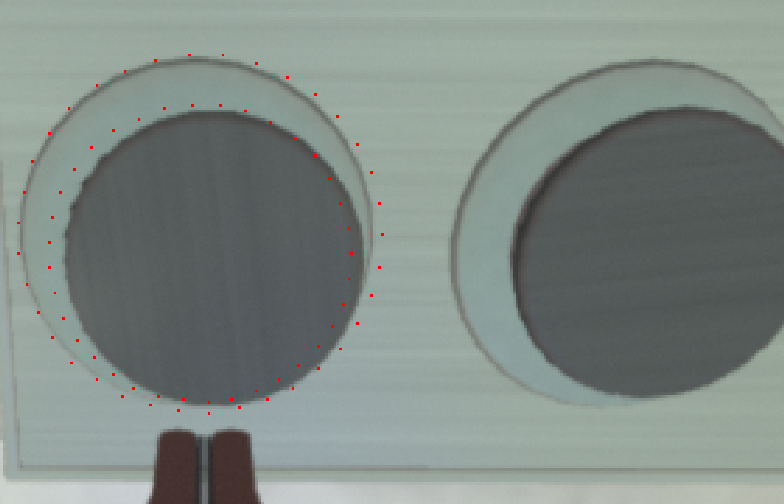

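The cap moved only about 1 to 2 mm, so the fingertip is thinner than I assumed. It still sits off towards the right of the image. I'll continue the same push further, watching for the drop and the stop.

```bash
python3 - <<'E'
from station import r
from h import *
a=np.radians(18);D=np.cos(a)*Y+np.sin(a)*X;O=[180,0,187-18]
P=lambda q,z:[*(seat["right"]+q*D),z+L]
z=.0757
r.reach(P(.069,.105),O);r.servo_line(P(.069,z),speed=.08);r.servo_line(P(.062,z),speed=.04);r.wait(.25)
b=r.sense()["contact_force"][:2]@D;log=[];q=.062
while q>.0526:
    q-=.0007;r.servo_line(P(q,z),speed=.015);s=r.sense()
    F=s["contact_force"]; f=F[:2]@D-b;p=(s["tcp_pos"][:2]-seat["right"])@D
    log.append((round(float(p)*1000,1),round(float(f),1),round(float(F[2]),1)))
    if f>5:break
print(log)
r.servo_line(P(q+.008,z),speed=.05);r.servo_line(P(q+.008,.12),speed=.1)
r.reach([*(seat["right"]+.025*X),.36],ORI);r.wait(.2)
d=r.snapshot("wrist");np.savez("w5.npz",**d);o=d["frame"][:,:,::-1].copy()
for zz,R in((.079,.046),(.055,.060)):
    for t in np.radians(np.arange(0,360,10)):
        cv2.circle(o,tuple(int(v) for v in np.round(proj(d,[*(seat["right"]+R*np.array([np.cos(t),np.sin(t)])),zz]))),0,(0,0,255),-1)
cv2.imwrite("pics/w5.png",cv2.resize(o[78:258,247:387+140],None,fx=2.8,fy=2.8,interpolation=cv2.INTER_NEAREST));print(r.sense()["clock"])
E
```

```text
[(61.3, -0.1, -0.6), (60.6, -0.5, 0.3), (59.9, -0.3, 0.4), (59.2, -0.4, 0.6), (58.5, -0.3, 0.5), (57.8, 1.0, -0.4), (57.0, 0.6, -0.9), (56.4, 0.6, 0.3), (55.6, -0.8, -0.4), (54.9, 0.3, -0.4), (54.3, 0.8, 0.4), (53.6, 0.7, 0.5), (52.9, 0.6, 0.4), (52.1, -0.1, 0.2)]
32.8917
```

View pics/w5.png

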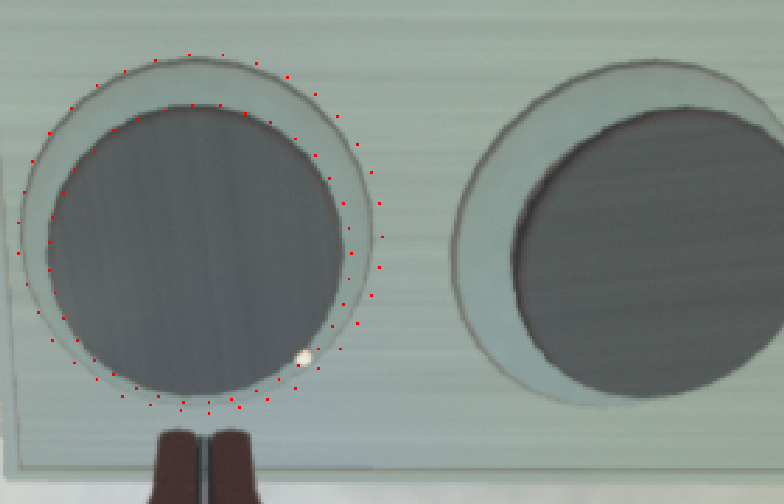

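The right cap now matches the seated middle one: it spans 49 to 343 px, it is centred in its dish, and the level-surface highlight is at the same spot, (303,357). It has dropped home and the arm is clear, so I'm handing in.

```bash
python3 -c "
from station import r
print(r.hand_in(),r.sense()['clock'])"
```

```text
the job is handed in; nothing more can be done
the job is handed in; nothing more can be done
```

I pressed the caps from left to right: left and middle were firm, and the right one was off its seat. I nudged it home, where the final picture shows it level and centred. I did not press it again, and I handed in with the clock at about 33 s.

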